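# Spread the stoppers on the light table and hold its shutter open

### The job

The rubber stoppers heaped on the light table are to be inspected: spread them over its white top into a single loose layer, so that none lies on another and each has at least a finger's width (about 15 mm) of clear space to its neighbours. Then, with the stoppers spread, pull the light table's spring-return shutter out by its upright post until the post stands in line with the two black index bars, and finish while still holding it there with the fingers, because it springs shut when let go. Leave the bottle, the jar and the beaker where they are.

Things in the scene. Friction and masses are not known exactly. Their poses are not given: they have to be found in the camera images.
- light_table: Low white box fixed to the bench, 200 (x) by 240 (y) by 45 mm high; its flat top (z = 45 mm) has a rim 8 mm wide and 8 mm high all round (inside 184 by 224 mm). Origin: centre of its underside, on the bench. From its -y side an aluminium guide plate 100 mm wide, 10 mm thick, with two low rails (tops at z = 18 mm) runs out to y = -310 mm.
- shutter (a joint): Shutter slide of the light table, m: 0 = shut (the start), grows as its post is pulled straight out along the light table's -y direction; stop at 0.085. A spring draws it shut: about 3 N when shut, growing by 0.9 N per 10 mm pulled (about 8 N at the index bars).
- post_top (a point): Centre of the top of the shutter's upright round steel post, its handle: 20 mm diameter, 60 mm high on a flat blade (post top 78 mm above the bench, blade top 18 mm); a flange of 30 mm diameter covers its lowest 4 mm. It runs on the light table's x = 0 line; shut, its axis is at y = -185 mm in the light table's frame, 65 mm from the box's side.
- index: Two black index bars on the guide plate, one each side of the slide, at x = +40 and -40 mm in this frame, each 16 (x) by 12 (y) by 10 mm high. Origin: midway between them at their underside, 10 mm above the bench, on the post's line of travel. Axes parallel to the light table's. At the mark the post's axis is at y = 0 in this frame. The pull is 42 to 62 mm, differing between starts.
- stopper_a_mid (a point): Middle of one of five identical grey rubber stoppers, tapered: 36 mm diameter at the base, 30 mm at the top, 28 mm high, about 30 g. This point is on its axis, 14 mm above its base; z points from base to narrow top. At the start four stand close together, wide end down, and a fifth stands on top of them.
- stopper_b_mid (a point): Middle of another such stopper, the same in shape and size as stopper_a.
- stopper_c_mid (a point): Middle of another such stopper, the same in shape and size as stopper_a.
- stopper_d_mid (a point): Middle of another such stopper, the same in shape and size as stopper_a.
- stopper_e_mid (a point): Middle of another such stopper, the same in shape and size as stopper_a. This is the one that starts on top.
- reagent_bottle: Bystander: amber bottle, 70 mm diameter, 130 mm high, left of the light table; leave alone. Origin: centre of its underside.
- sample_jar: Bystander: white jar, 56 mm diameter, 70 mm high, left of the light table, farther from the robot; leave alone. Origin: centre of its underside.
- beaker: Bystander: white beaker, 70 mm diameter, 85 mm high, right of the guide plate; leave alone. Origin: centre of its underside.
Not all that is in view belongs to the job. What is shaped like the part that bears stopper_d_mid but red is not meant.

How it is judged:
By the outcome, as a careful person would: the job done as asked, in the order asked, and still so for the second after the job is handed in, while the arm keeps its last pose, push and grip.
It also fails if it takes over 64 s, if anything falls off the work surface, if the arm or the gripper's body presses on something with over 40 N, if the wrist force passes 120 N, or if a joint passes its speed limit or range.

### The arm

A 6-joint arm with a two-finger parallel gripper is mounted at the origin on the work surface. World frame = base frame: x ahead of the robot, y to its left, z up, the work surface at z = 0. Lengths are in m, angles in rad, forces in N, time in s.
With the tool pointing down it reaches from about 0.35 to 0.775 m from the base axis. Payload 7.3 kg.
Tool frame: the origin (TCP) lies between the finger pads; the fingertips stand 14 mm ahead of it and the grasp point (between the pads) lies 5 mm behind it; z points along the fingers, y is the line along which they close (so a half turn about z gives the same grasp; the last joint's range is limited). The gripper opens to 92 mm and grips with 3 to 60 N. Pads are 19 mm wide; open, the fingers measure 130 mm over their backs; the gripper's body (75 mm by 190 mm) begins 47 mm behind the grasp point.
Start: joints at [-1.495, 0.342, 1.524, -0, 1.275, -0.146], TCP at [0.116, -0.512, 0.241] pointing down, gripper open.
Joint ranges: [-2.53, 2.53], [-0.77, 2.02], [0.04, 2.7], [-1, 4.14], [0.28, 2.66], [-3.11, 3.11]. Speed limits (rad/s): [2.57, 2.57, 3.14, 3.14, 3.14, 3.14].

### API

Orientations are given as [roll, pitch, yaw] about the fixed x, y, z axes, in that order (R = Rz(yaw) Ry(pitch) Rx(roll)).
In Python, from cell import robot, eyes gives the robot as it stands. The module is installed in compiled form; this text tells all that it offers.
- The arm moves only by the shell command python3 -m handwheel 'ROWS' [FORCE]. ROWS is JSON, one flat list of numbers, 5 for each row, row after row: the shift along the world's x, y, z in mm, then the turn about the world's z in rad, then the opening, from 0 (shut) to 1 (fully open). In form: [x, y, z, spin, jaw, x, y, z, spin, jaw, ...]. A call has 1 to 8 rows; each row shifts and turns the commanded pose from where the row before left it; what a row does not reach is not made up. A row lasts 1/10 s, in which the tool goes at most 50 mm and 8.59 degrees, less where a joint would pass 70% of its speed; a pose out of reach is approached as far as the arm can. A call with a gripper value outside its range is refused whole. The fingers move at their own pace and stop on an object; FORCE is the grip in N (left out, the last holds). Time passes only in rows, so rows that do not move let the fingers close. It gives the time, the measured TCP pose, the force, the opening and the grip force at its end, in the units of the state.
- robot.observe(): the state, without advancing time (a new reading comes with each control period).
- eyes.read_camera(name): name is "side" or "top" or "wrist"; returns (picture, depth): 420x560x3 uint8, blue, green, red; 420x560 float32, m along the optical axis (not along the pixel's ray), 0 where there is no reading.
- eyes.calibration(name): a dict with "fx", "fy", "cx", "cy" (pixels), "world_to_cam" (4x4, takes a point from world to camera coordinates). Camera axes: x right, y down, z forward; pixel columns grow to the right and rows downward; lengths in m; the calibration is good to about 2 mm. A picture is of the moment at which its call begins: read the wrist's pose just before it. calibration takes no time and is no camera call; for the wrist camera it gives the pose at the moment of the call.
- robot.hand_in(): hands the job in; it is judged then, once.
The state is a dict: "time": time; "qpos": joint angles; "qvel": joint speeds; "joint_efforts": joint torques, N m; "tool_pos": TCP position; "tool_rot": TCP orientation; "contact_force": force on the tool from outside, world axes, zero at the start; "torque": the same for the moment, N m; "opening": finger opening in m; "grip_force": force on a finger pad.
Only numpy, scipy, OpenCV 4.12 (cv2) and the standard library are available. Lean on these libraries where they do the work, as an engineer would, in place of code of your own. Each camera call takes 0.05 s, during which the arm holds its last target. There are 200 camera calls.

## Working session

There is one attempt and no reset: what is moved stays moved. The work goes in short steps, Python scripts to look and compute and a shell command to move; the robot and the scene stay as the last step left them, time stands still between calls to the robot, and variables do not carry over. Pictures are saved under pics/ and viewed, at most 10 in all, crops included, and the job is handed in when it is done.

```bash
mkdir -p pics; cat > h.py <<'E'
import numpy as np, cv2
from cell import robot, eyes
def shot(n,f):
    p,d=eyes.read_camera(n); c=eyes.calibration(n); cv2.imwrite('pics/'+f+'.png',p); np.savez('pics/'+f+'.npz',p=p,d=d,K=[c['fx'],c['fy'],c['cx'],c['cy']],T=c['world_to_cam']); return p
def world(f):
    z=np.load('pics/'+f+'.npz'); d=z['d'];fx,fy,cx,cy=z['K'];v,u=np.indices(d.shape)
    P=np.stack([(u-cx)/fx*d,(v-cy)/fy*d,d,np.ones_like(d)],-1)@np.linalg.inv(z['T']).T
    return P[...,:3],z['p']
E
python3 - <<'E'
from h import *
shot('top','top0');shot('side','side0')
s=robot.observe();print(s['time'],s['tool_pos'],s['tool_rot'],s['contact_force'],s['opening'])
E
```

```text
0.1 [ 0.11547829 -0.5117959   0.24011076] [-3.14021675e+00 -1.77346956e-04  2.21797479e-01] [ 0.46249663  0.04003667 -0.12278243] 0.09202464016852328
```

View pics/top0.png

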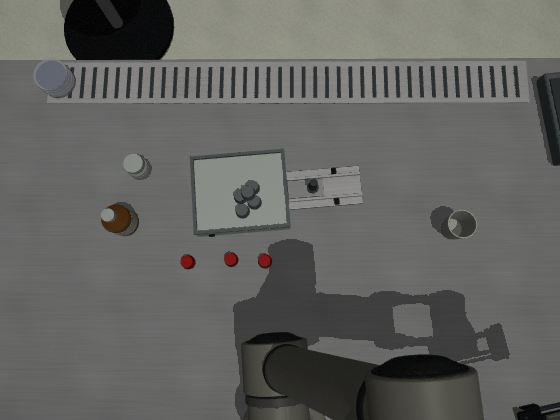

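View pics/side0.png

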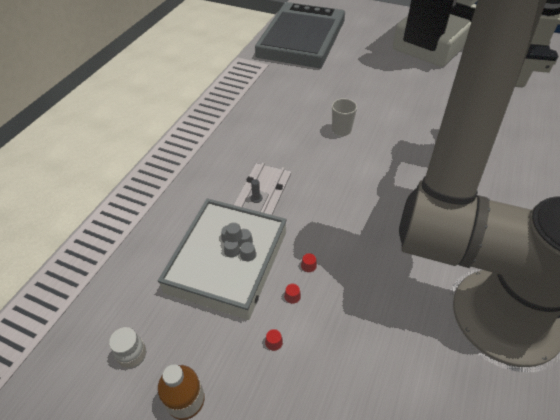

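The top view shows the light table at (192–289, 152–234), with the grey heap around (247,197) and the top stopper near (250,187). The post is at (313,185) and the index bars at (334,171) and (337,201). Three red stoppers lie on the bench at (187,262), (231,259) and (265,261). They are decoys, because the ones meant are grey and on the table. I'll confirm this in a crop.

```bash
python3 - <<'E'
from h import *
P,p=world('top0')
cv2.imwrite('pics/c0.png',cv2.resize(p[140:270,175:375],None,fx=4,fy=4,interpolation=cv2.INTER_CUBIC))
for u,v in [(192,153),(288,150),(289,232),(195,235),(313,181),(313,185),(334,171),(337,201),(250,187),(220,190),(360,167),(362,204)]: print((u,v),P[v,u].round(4))
m=(P[...,2]>.06)&(P[...,2]<.2);m[:,:215]=0;m[:150]=0;m[222:]=0;m[:,330:]=0
np.set_printoptions(linewidth=250)
print((P[175:222,228:268,2]*1000).astype(int)[::2])
E
```

```text
(192, 153) [0.6991 0.248  0.0023]
(288, 150) [ 0.709  -0.0061 -0.003 ]
(289, 232) [ 0.4894 -0.0096  0.0018]
(195, 235) [ 0.4813  0.2325 -0.0023]
(313, 181) [ 0.6048 -0.0682  0.0805]
(313, 185) [ 0.5951 -0.0682  0.0791]
(334, 171) [ 0.6466 -0.1253  0.0165]
(337, 201) [ 0.5678 -0.132   0.016 ]
(250, 187) [0.5848 0.0836 0.1014]
(220, 190) [0.5887 0.1634 0.0497]
(360, 167) [ 6.617e-01 -1.948e-01  3.000e-04]
(362, 204) [ 0.5636 -0.1982 -0.0024]
[[  44   45   44   45   45   41   46   47   43   43   41   41   47   45   41   48   45   46   43   46   45   43   48   43   45   44   42   45   42   44   49   45   40   46   49   43   40   45   45   45]
 [  46   47   44   50   43   43   42   42   43   44   43   50   47   43   43   40   49   46   43   49   47   45   47   43   44   45   47   43   45   46   44   43   42   44   44   46   41   44   43   47]
 [  43   46   47   44   43   47   46   44   46   43   47   43   41   43   44   40   46   45   50   44   45   41   48   42   44   45   42   47   42   46   42   43   48   44   45   41   42   43   45   43]
 [  43   45   44   42   46   50   44   46   48 
[... 3516 characters left out ...]
  44   45   49   50   42   43   44   44   45   43   45   44   46   42   44   42   41   45]
 [  42   42   46   42   49   44   44   45   41 1230   48   49   56   56   56   53   51   45   43   47   44   45   45   41   44   43   48   44   44   47   44   47   45   43   46   42   47   46   45   42]
 [  45   47   44   42   50   44   43   50   48   47   46   51   49   43   42   45   42   51   49   43   41   46   42   45   47   47   48   44   46   44   41   45   46   41   44   48   49   45   48   43]
 [  45   47   46   48   42   49   42   41   43   42   43   46   47   42   43   46   42   41   47   41   45   45   42   42   48   43   48   43   43   45   46   51   43   43   40   45   44   44   41   45]]
```

View pics/c0.png

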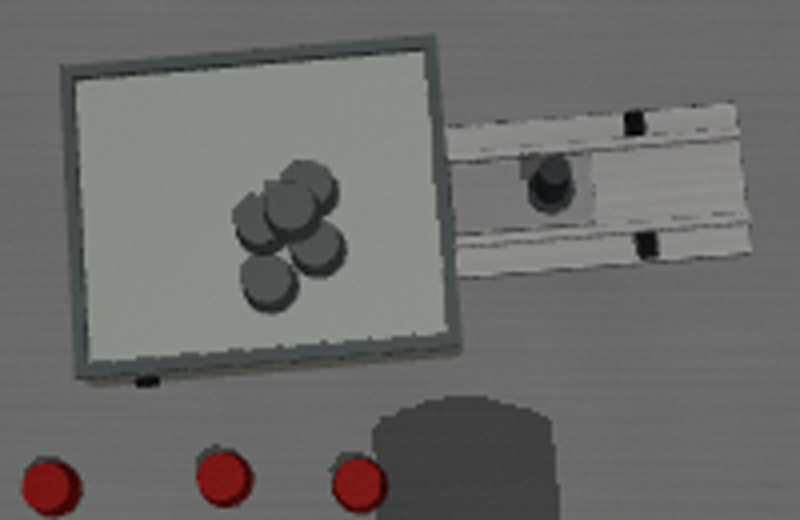

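```bash
cat >> h.py <<'E'
def disc(P,seed,zlo,zhi,r=.015):
    "best-fit top disc centre near seed (world xy); heights in the band count, higher ones are ignored"
    from itertools import product
    Q=P.reshape(-1,3);Q=Q[np.hypot(*(Q[:,:2]-seed).T)<.06]
    w=np.where((Q[:,2]>zlo)&(Q[:,2]<zhi),1.,-1.);w[Q[:,2]>=zhi]=0
    best=max(((w[np.hypot(Q[:,0]-x,Q[:,1]-y)<r].sum()-w[(h:=np.hypot(Q[:,0]-x,Q[:,1]-y))<r+.004][:].clip(0,1).sum()*.5+.0,x,y) for x,y in product(np.arange(seed[0]-.012,seed[0]+.0121,.001),np.arange(seed[1]-.012,seed[1]+.0121,.001))))
    return best
E
python3 - <<'E'
from h import *
P,p=world('top0')
for n,(u,v),a,b in [('e',(292,211),.088,.12),('A',(308,187),.063,.085),('B',(258,226),.063,.085),('C',(318,246),.063,.085),('D',(269,280),.063,.085)]:
    print(n,np.round(disc(P,P[140+v//4,175+u//4,:2],a,b),4))
# rim inner corners/outer corners on plane z=.053 ; table edges
z=np.load('pics/top0.npz');fx,fy,cx,cy=z['K'];Ti=np.linalg.inv(z['T'])
def ray(u,v,h):
    d=Ti[:3,:3]@[(u-cx)/fx,(v-cy)/fy,1];o=Ti[:3,3];return (o+d*(h-o[2])/d[2])[:2]
print('cam',Ti[:3,3])
c=[ray(175+u/4,140+v/4,.053) for u,v in [(61,66),(435,37),(461,344),(79,373)]]
print('outer corners',np.round(c,4),'centre',np.mean(c,0))
print('yaw est',[np.round(np.arctan2(*(b-a)[::-1]),4) for a,b in [(c[1],c[0]),(c[2],c[3]),(c[2],c[1]),(c[3],c[0])]])
i=[ray(175+u/4,140+v/4,.020) for u,v in [(635,123),(648,244)]];print('index',np.round(i,4),np.mean(i,0))
print('post',disc(P,ray(175+557/4,140+168/4,.078),.066,.09,.010))
Q=P[165:215,300:330].reshape(-1,3);m=(Q[:,2]>.071)&(Q[:,2]<.09);print(Q[m].mean(0),m.sum())
E
```

```text
e [48.5     0.5745  0.0901]
A [34.5     0.5952  0.0821]
B [37.      0.5723  0.112 ]
C [43.5     0.5572  0.0771]
D [52.5     0.5356  0.1061]
cam [ 0.33031655 -0.0181453   1.23005585]
outer corners [[ 0.6747  0.2411]
 [ 0.6937  0.0041]
 [ 0.4977 -0.0129]
 [ 0.4789  0.2221]] centre [0.58624288 0.11358217]
yaw est [np.float64(1.6512), np.float64(1.6505), np.float64(0.0869), np.float64(0.0968)]
index [[ 0.6464 -0.1244]
 [ 0.567  -0.1316]] [ 0.60669121 -0.12799776]
post (np.float64(17.0), np.float64(0.604850322785585), np.float64(-0.0693562636588421))
[ 0.60232442 -0.06896654  0.0764128 ] 53
```

The grey five are confirmed: the top one (e) at crop (292,211), and the others at (308,187), (258,226), (318,246) and (269,280). The red ones are outside the table. My plan is to move e, D, A and C toward the four corners and leave B in the middle.

```bash
python3 -m handwheel '[30,38,0,-0.04,1, 30,38,0,-0.04,1, 30,38,0,-0.04,1, 30,38,0,-0.04,1, 30,38,0,-0.04,0.61, 30,38,0,-0.04,0.61, 30,38,0,-0.04,0.61, 30,38,0,-0.04,0.61]' 15
python3 -m handwheel '[30,38,0,-0.04,0.61, 30,38,0,-0.04,0.61, 30,38,0,-0.04,0.61, 30,38,0,-0.04,0.61, 30,38,0,-0.04,0.61, 30,38,0,-0.04,0.61, 30,38,0,-0.04,0.61, 0,0,0,0,0.61]'
```

```text
time: 0.9
tool_pos: [0.3562, -0.2063, 0.2407]
tool_rot: [3.141, -0.0, -0.1]
contact_force: [0.8, -1.8, -0.5]
opening: 0.0643
grip_force: 0.0
time: 1.7
tool_pos: [0.5676, 0.0623, 0.2395]
tool_rot: [-3.14, 0.001, -0.374]
contact_force: [0.5, -1.4, -0.5]
opening: 0.0559
grip_force: 0.0
```

```bash
python3 -m handwheel '[7,28,-30,0,0.61, 0,0,-40,0,0.61, 0,0,-40,0,0.61, 0,0,-36,0,0.61, 0,0,0,0,0.61, 0,0,0,0,0.1, 0,0,0,0,0.1, 0,0,0,0,0.1]' 15
```

```text
time: 2.5
tool_pos: [0.5735, 0.0857, 0.0968]
tool_rot: [-3.14, -0.003, -0.378]
contact_force: [1.2, 0.4, 1.0]
opening: 0.0367
grip_force: 0.2
```

```bash
python3 -m handwheel '[0,0,0,0,0.1, 0,0,0,0,0.1, 0,0,0,0,0.1]'; python3 -m handwheel '[0,0,30,0,0.1, 0,0,0,0,0.1]'
```

```text
time: 2.8
tool_pos: [0.5734, 0.0858, 0.0965]
tool_rot: [-3.141, -0.003, -0.378]
contact_force: [-0.3, -0.5, 7.1]
opening: 0.0318
grip_force: 15.3
time: 3.0
tool_pos: [0.5746, 0.0859, 0.1285]
tool_rot: [-3.139, -0.006, -0.378]
contact_force: [1.2, -0.8, -0.7]
opening: 0.0322
grip_force: 14.9
```

```bash
python3 -m handwheel '[19,29,0,0,0.1, 19,29,0,0,0.1, 19,29,0,0,0.1, 0,0,-25,0,0.1, 0,0,-20,0,0.1, 0,0,-12,0,0.1, 0,0,0,0,0.1, 0,0,0,0,0.1]'
```

```text
time: 3.8
tool_pos: [0.6295, 0.1727, 0.0678]
tool_rot: [3.141, 0.0, -0.378]
contact_force: [0.2, 0.4, -0.5]
opening: 0.0331
grip_force: 14.9
```

```bash
python3 -m handwheel '[0,0,-2,0,0.1, 0,0,0,0,0.6, 0,0,0,0,0.6, 0,0,0,0,0.6, 0,0,20,0,0.6, 0,0,30,0,0.6, 0,0,40,0,0.6, 0,0,0,0,0.61]'
python3 -m handwheel '[-46,0,0,0,0.61, -46,0,0,0,0.61, -40,-30,0,0,0.61, -40,-40,0,0,0.61, -30,-45,0,0,0.61, 0,-45,0,0,0.61, 0,-40,0,0,0.61, 0,0,0,0,0.61]'
python3 - <<'E'
from h import *
shot('top','top1')
P,p=world('top1')
for n,s in dict(e=(.6315,.1725),A=(.5952,.0821),B=(.5723,.112),C=(.5572,.0771),D=(.5356,.1061)).items(): print(n,np.round(disc(P,np.array(s),.063,.085),4))
cv2.imwrite('pics/c1.png',cv2.resize(p[130:280,155:355],None,fx=4,fy=4))
E
```

```text
time: 4.6
tool_pos: [0.6326, 0.1734, 0.1623]
tool_rot: [-3.136, -0.01, -0.378]
contact_force: [0.3, 0.5, 0.2]
opening: 0.0557
grip_force: 0.0
time: 5.4
tool_pos: [0.4346, -0.0229, 0.156]
tool_rot: [3.141, -0.002, -0.383]
contact_force: [0.7, 0.7, 0.3]
opening: 0.0557
grip_force: 0.0
e [48.      0.6295  0.1735]
A [54.      0.5952  0.0831]
B [54.      0.5713  0.111 ]
C [53.5     0.5582  0.0771]
D [52.      0.5356  0.1071]
```

View pics/c1.png

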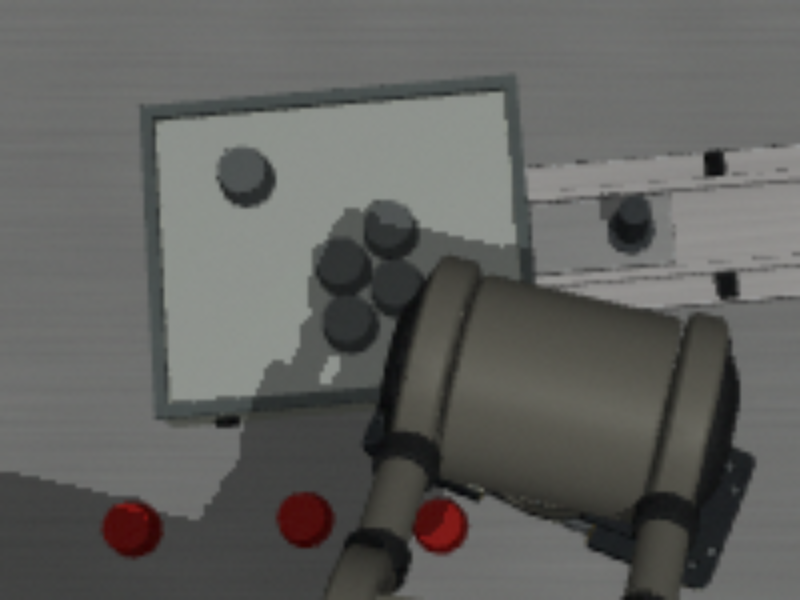

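e stands alone at crop (247,176). The other four stand upright at (390,228), (343,265), (398,286) and (350,324). D is next.

```bash
python3 -m handwheel '[25,32,0,0,0.61, 25,33,0,0,0.61, 25,32,0,0,0.61, 26,33,0,0,0.61, 0,0,0,0,0.61, 0,0,0,0,0.61]'
```

```text
time: 6.05
tool_pos: [0.5349, 0.1127, 0.155]
tool_rot: [3.141, 0.001, -0.375]
contact_force: [-0.5, -0.1, -0.5]
opening: 0.0557
grip_force: 0.0
```

```bash
python3 -m handwheel '[0,0,-40,0,0.61, 0,0,-30,0,0.61, 0,0,-18,0,0.61, 0,0,0,0,0.61]'
```

```text
time: 6.45
tool_pos: [0.5327, 0.1104, 0.0653]
tool_rot: [3.139, 0.006, -0.379]
contact_force: [-1.0, -0.1, -0.4]
opening: 0.056
grip_force: 0.0
```

```bash
python3 -m handwheel '[2,-3,2,0,0.61, 0,0,0,0,0.1, 0,0,0,0,0.1, 0,0,0,0,0.1, 0,0,0,0,0.1, 0,0,0,0,0.1, 0,0,0,0,0.1, 0,0,0,0,0.1]';  python3 -m handwheel '[0,0,30,0,0.1, 0,0,10,0,0.1, 0,0,0,0,0.1]'
```

```text
time: 7.25
tool_pos: [0.5377, 0.1078, 0.0704]
tool_rot: [-3.141, -0.001, -0.378]
contact_force: [-1.3, -1.5, 6.4]
opening: 0.0318
grip_force: 15.2
time: 7.55
tool_pos: [0.5385, 0.108, 0.1111]
tool_rot: [-3.14, -0.003, -0.378]
contact_force: [0.4, 0.2, 0.0]
opening: 0.0317
grip_force: 14.9
```

```bash
python3 -m handwheel '[-6,28,0,0,0.1, -6,28,0,0,0.1, 0,0,-20,0,0.1, 0,0,-16,0,0.1, 0,0,-6,0,0.1, 0,0,0,0,0.1, 0,0,0,0,0.1]'; python3 -m handwheel '[0,0,0,0,0.6, 0,0,0,0,0.6, 0,0,0,0,0.6, 0,0,25,0,0.6, 0,0,35,0,0.6, 0,0,20,0,0.6, 0,0,0,0,0.61]'
```

```text
time: 8.25
tool_pos: [0.5251, 0.164, 0.0671]
tool_rot: [3.141, 0.001, -0.378]
contact_force: [-0.0, 0.6, 0.6]
opening: 0.0329
grip_force: 15.0
time: 8.95
tool_pos: [0.5272, 0.1641, 0.1507]
tool_rot: [-3.139, -0.005, -0.378]
contact_force: [0.6, -0.0, -0.7]
opening: 0.056
grip_force: 0.0
```

```bash
python3 -m handwheel '[23,-27,0,0,0.61, 23,-27,0,0,0.61, 22,-27,0,0,0.61, 0,0,0,0,0.61, 0,0,-20,0,0.61, 0,0,0,0,0.61]'
```

```text
time: 9.55
tool_pos: [0.591, 0.083, 0.1244]
tool_rot: [3.139, 0.006, -0.379]
contact_force: [-1.4, 0.4, -0.6]
opening: 0.0559
grip_force: 0.0
```

```bash
python3 -m handwheel '[2,0,-25,0,0.61, 0,0,-25,0,0.61, 0,0,-5,0,0.61, 0,0,0,0,0.61, 0,0,0,0,0.1, 0,0,0,0,0.1, 0,0,0,0,0.1, 0,0,0,0,0.1]'; python3 -m handwheel '[0,0,0,0,0.1, 0,0,0,0,0.1, 0,0,0,0,0.1, 0,0,30,0,0.1, 0,0,10,0,0.1, 0,0,0,0,0.1]'
```

```text
time: 10.35
tool_pos: [0.5958, 0.0829, 0.0736]
tool_rot: [-3.141, -0.001, -0.378]
contact_force: [-0.6, 0.1, 3.4]
opening: 0.0313
grip_force: 15.1
time: 10.95
tool_pos: [0.5965, 0.0829, 0.1143]
tool_rot: [-3.14, -0.003, -0.378]
contact_force: [1.2, -0.4, -1.0]
opening: 0.0309
grip_force: 14.9
```

```bash
python3 -m handwheel '[22,-12,0,0,0.1, 22,-13,0,0,0.1, 0,0,-20,0,0.1, 0,0,-16,0,0.1, 0,0,-5,0,0.1, 0,0,0,0,0.1, 0,0,0,0,0.1]'; python3 -m handwheel '[0,0,0,0,0.6, 0,0,0,0,0.6, 0,0,0,0,0.6, 0,0,25,0,0.6, 0,0,35,0,0.6, 0,0,20,0,0.6, 0,0,0,0,0.61]'
```

```text
time: 11.65
tool_pos: [0.639, 0.0575, 0.0712]
tool_rot: [3.141, 0.001, -0.378]
contact_force: [-1.2, -1.0, 2.9]
opening: 0.0317
grip_force: 15.1
time: 12.35
tool_pos: [0.6412, 0.058, 0.1551]
tool_rot: [-3.139, -0.006, -0.378]
contact_force: [-0.5, 0.5, 0.1]
opening: 0.056
grip_force: 0.0
```

```bash
python3 -m handwheel '[-14,3,0,0.14,0.61, -14,3,0,0.14,0.61, -14,3,0,0.14,0.61, -14,3,0,0.14,0.61, -14,3,0,0.14,0.61, -13,4,0,0.14,0.61, 0,0,0,0.14,0.61, 0,0,-20,0,0.61]';python3 -m handwheel '[0,0,0,0,0.61]'
```

```text
time: 13.15
tool_pos: [0.5571, 0.0772, 0.1326]
tool_rot: [3.14, -0.003, 0.606]
contact_force: [0.4, 0.3, -0.2]
opening: 0.0561
grip_force: 0.0
time: 13.25
tool_pos: [0.5543, 0.077, 0.1286]
tool_rot: [-3.138, 0.005, 0.602]
contact_force: [-1.0, 0.8, -0.3]
opening: 0.056
grip_force: 0.0
```

```bash
python3 -m handwheel '[2,0,-25,0,0.61, 0,0,-27,0,0.61, 0,0,-8,0,0.61, 0,0,0,0,0.61, 0,0,0,0,0.1, 0,0,0,0,0.1, 0,0,0,0,0.1, 0,0,0,0,0.1]'; python3 -m handwheel '[0,0,0,0,0.1, 0,0,0,0,0.1, 0,0,0,0,0.1, 0,0,30,0,0.1, 0,0,10,0,0.1, 0,0,0,0,0.1]'
```

```text
time: 14.05
tool_pos: [0.5589, 0.0769, 0.0727]
tool_rot: [3.141, -0.001, 0.602]
contact_force: [-0.1, -0.8, 3.0]
opening: 0.0318
grip_force: 15.1
time: 14.65
tool_pos: [0.5594, 0.0769, 0.1132]
tool_rot: [3.139, -0.003, 0.602]
contact_force: [-0.4, 0.2, 0.1]
opening: 0.0314
grip_force: 14.9
```

```bash
python3 -m handwheel '[-11,-14,0,0,0.1, -12,-14,0,0,0.1, 0,0,-20,0,0.1, 0,0,-16,0,0.1, 0,0,-5,0,0.1, 0,0,0,0,0.1, 0,0,0,0,0.1]'; python3 -m handwheel '[0,0,0,0,0.6, 0,0,0,0,0.6, 0,0,0,0,0.6, 0,0,25,0,0.6, 0,0,35,0,0.6, 0,0,30,0,0.6, 0,0,0,0,0.61]'
python3 -m handwheel '[-10,-45,0,0,0.6, -10,-45,0,0,0.6, -10,-45,0,0,0.6, -10,-45,0,0,0.6, -10,-45,0,0,0.6, 0,0,0,0,0.6]'
python3 - <<'E'
from h import *
p=shot('top','top2')
P,p=world('top2')
for n,s in dict(e=(.6295,.1735),A=(.6409,.058),B=(.5713,.111),C=(.5363,.0493),D=(.5269,.1639)).items(): print(n,np.round(disc(P,np.array(s),.063,.085),4))
cv2.imwrite('pics/c2.png',cv2.resize(p[130:280,155:355],None,fx=4,fy=4))
E
```

```text
time: 15.35
tool_pos: [0.5349, 0.0489, 0.0701]
tool_rot: [-3.141, 0.001, 0.602]
contact_force: [-0.6, -0.2, 0.5]
opening: 0.0323
grip_force: 15.0
time: 16.05
tool_pos: [0.5378, 0.0488, 0.1649]
tool_rot: [3.136, -0.007, 0.602]
contact_force: [0.6, 0.2, 0.2]
opening: 0.0559
grip_force: 0.0
time: 16.65
tool_pos: [0.4841, -0.1808, 0.16]
tool_rot: [3.141, 0.001, 0.596]
contact_force: [0.1, 0.9, -0.5]
opening: 0.0552
grip_force: 0.0
e [49.      0.6295  0.1735]
A [46.5     0.6389  0.059 ]
B [53.      0.5723  0.112 ]
C [5.150e+01 5.343e-01 4.930e-02]
D [51.5     0.5239  0.1649]
```

View pics/c2.png

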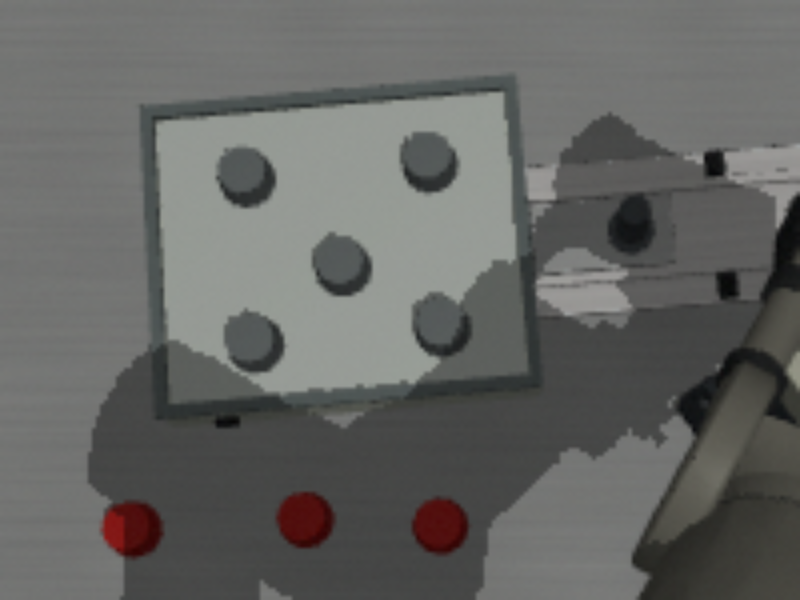

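All five stand singly, with the closest centres about 68 mm apart. Next is the shutter post.

```bash
python3 -m handwheel '[29,28,0,-0.13,0.61, 30,28,0,-0.13,0.61, 30,28,0,-0.13,0.61, 29,27,0,-0.126,0.61, 0,0,0,0,0.61, 0,0,-30,0,0.61, 0,0,0,0,0.61, 0,0,0,0,0.61]' 40
```

```text
time: 17.5
tool_pos: [0.6026, -0.0644, 0.1302]
tool_rot: [-3.141, 0.002, 0.087]
contact_force: [0.7, -0.2, 0.7]
opening: 0.0554
grip_force: 0.0
```

```bash
python3 -m handwheel '[0,-6,-25,0,0.61, 0,0,-25,0,0.61, 0,0,-25,0,0.61, 0,0,0,0,0.61, 0,0,0,0,0.61]'; python3 -m handwheel '[0,0,0,0,0, 0,0,0,0,0, 0,0,0,0,0, 0,0,0,0,0, 0,0,0,0,0, 0,0,0,0,0, 0,0,0,0,0, 0,0,0,0,0]' 40
```

```text
time: 18.0
tool_pos: [0.6039, -0.0714, 0.057]
tool_rot: [3.141, -0.001, 0.086]
contact_force: [0.8, -0.3, -0.4]
opening: 0.056
grip_force: 0.0
time: 18.8
tool_pos: [0.6035, -0.0707, 0.056]
tool_rot: [-3.141, -0.0, 0.086]
contact_force: [-1.6, 3.9, 3.8]
opening: 0.0194
grip_force: 40.0
```

```bash
python3 -m handwheel '[1,-12,0,0,0, 1,-12,0,0,0, 1,-12,0,0,0, 1,-12,0,0,0, 0.5,-7,0,0,0, 0,0,0,0,0, 0,0,0,0,0, 0,0,0,0,0]'
python3 - <<'E'
from h import *
p=shot('top','top3');s=shot('side','side3');w=shot('wrist','w3');print(robot.observe()['tool_pos'])
a=cv2.resize(p[150:225,280:380],None,fx=4,fy=4);b=cv2.resize(s[150:225,220:320],None,fx=4,fy=4)
cv2.imwrite('pics/m3.png',np.vstack([np.hstack([a,b]),np.hstack([cv2.resize(w,(400,300)),np.zeros((300,400,3),np.uint8)])]))
E
```

```text
time: 19.6
tool_pos: [0.6083, -0.1249, 0.056]
tool_rot: [-3.14, -0.001, 0.086]
contact_force: [0.4, 7.3, 3.7]
opening: 0.0191
grip_force: 40.0
[ 0.60827622 -0.12481865  0.0560302 ]
```

View pics/m3.png

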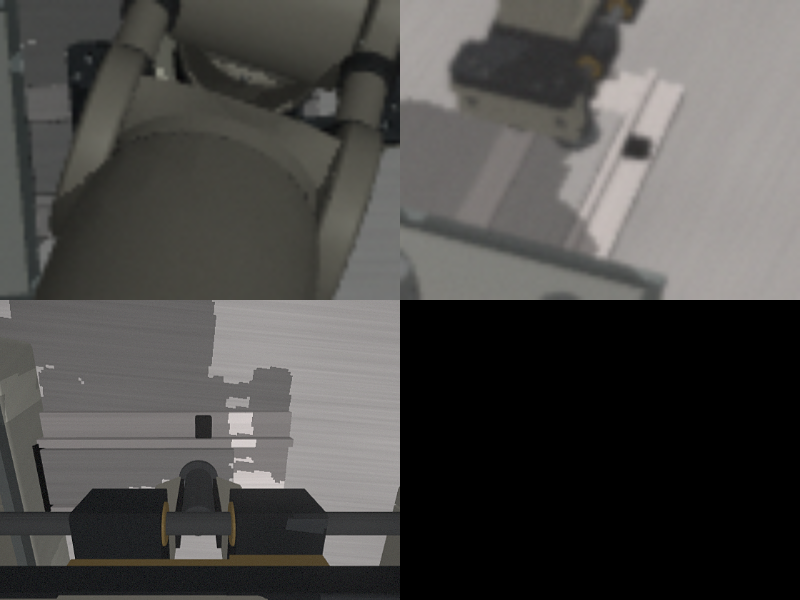

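The composite shows the bar in the wrist view at about (203,427), and the post and flange just left of it at (199,470). So the pull is a few mm short. I'll measure it.

```bash
python3 - <<'E'
from h import *
P,p=world('w3')
z=np.load('pics/w3.npz');fx,fy,cx,cy=z['K'];T=z['T']
g=p.max(2).astype(int); s=np.s_[155:205,262:306]
# bar mask: dark pixels of the bar top
m=np.zeros(g.shape,bool);m[s]=g[s]<60
n,l,st,ce=cv2.connectedComponentsWithStats(m.astype(np.uint8));k=1+st[1:,4].argmax();print(st[k],ce[k])
Q=P[l==k];print('bar z',np.percentile(Q[:,2],[5,50,95]))
q=Q[abs(Q[:,2]-.02)<.006];bar=(q.min(0)+q.max(0))/2;print('bar',bar,np.ptp(q,axis=0))
Ti=np.linalg.inv(T)
x0,y0,w,h=st[k,:4]
for u,v in [(x0,y0),(x0+w,y0),(x0,y0+h),(x0+w,y0+h)]:
    d=Ti[:3,:3]@[(u-.5-cx)/fx,(v-.5-cy)/fy,1];o=Ti[:3,3];print((o+d*(.02-o[2])/d[2]).round(4))
# flange/post: dark, nearest rows
for v in (230,236,242,250): 
    r=g[v,225:340];print(v,r[::4],(P[v,225:340:4,2]*1000).astype(int))
t=np.array(robot.observe()['tool_pos']);print(t, T@np.r_[t,1])
E
```

```text
[273 161  23  33 713] [284.30154278 177.34642356]
bar z [0.01739982 0.01958521 0.02063539]
bar [ 0.64851495 -0.12491005  0.01769293] [0.01654388 0.01266395 0.00734081]
[ 0.6574 -0.1181  0.02  ]
[ 0.6583 -0.1297  0.02  ]
[ 0.6402 -0.1195  0.02  ]
[ 0.6412 -0.1315  0.02  ]
230 [101 106 105 107 104 105 104 106 107  43  59  61  56  55  62  58  54  42
 117 106 105 109 108 109 199 192 124 125 123] [18 17 16 17 18 18 18 17 18 19 20 21 21 21 22 22 21 20 18 17 18 17 17 17
 18 16 10  8  8]
236 [103 104 104 104 103 101 106 104  59  58  57  52  49  53  54  58  60  51
  50 100 104 105 103 104 105  99 127 121 125] [17 17 17 17 17 18 17 18 21 22 22 20 21 22 22 21 22 21 21 18 17 17 17 17
 18 18 10  9  8]
242 [108 104 110 105 107 106 110  61  59  64  49  51  44  44  43  50  41  58
  55  61 106 110 107 107 106 100 207 199 202] [17 16 18 17 17 18 17 21 19 21 24 27 30 30 31 28 25 21 21 20 17 16 18 16
 17 17  9  9  9]
250 [103 129 103 103 100  94  95  53  48  43  52  50  47  46  48  49  50  45
  59  49 100  95 101 107 143 167 205 205 210] [17 17 17 17 19 45 45 22 21 30 35 39 39 40 41 39 36 31 22 21 44 45 17 18
 17 17  9  9  9]
[ 0.60827622 -0.12481865  0.0560302 ] [-3.96477094e-05  3.35994994e-02  1.60114192e-01  1.00000000e+00]
```

```bash
cat > m.py <<'E'
from h import *
import sys
f=sys.argv[1];shot('wrist',f);z=np.load(f'pics/{f}.npz');p=z['p'];fx,fy,cx,cy=z['K'];Ti=np.linalg.inv(z['T'])
g=cv2.GaussianBlur(p.max(2),(1,3),0).astype(float)
def mid(v,u0,u1,t):
    d=np.flatnonzero(g[v,u0:u1]<t)+u0;return d[0],d[-1],(d[0]+d[-1])/2
def w(u,v,h):
    d=Ti[:3,:3]@[(u-cx)/fx,(v-cy)/fy,1];o=Ti[:3,3];return o+d*(h-o[2])/d[2]
yx=np.array([-.082,.9966])
b=[];c=[]
for v in range(165,190,4): b.append(w(mid(v,255,320,75)[2],v,.02)[:2]@yx)
for v in (232,236,240,243): r=mid(v,240,320,80);c.append(w(r[2],v,.022)[:2]@yx);print(v,r)
print('bar',np.round(b,4),'flange',np.round(c,4),'still to pull mm',1000*(np.median(c)-np.median(b)))
s=robot.observe();print(s['time'],s['tool_pos'],s['contact_force'],s['grip_force'],s['opening'])
E
python3 m.py w4
```

```text
232 (np.int64(258), np.int64(297), np.float64(277.5))
236 (np.int64(254), np.int64(300), np.float64(277.0))
240 (np.int64(252), np.int64(302), np.float64(277.0))
243 (np.int64(252), np.int64(303), np.float64(277.5))
bar [-0.1775 -0.1777 -0.1778 -0.1778 -0.1775 -0.1776 -0.1776] flange [-0.1743 -0.174  -0.174  -0.1743] still to pull mm 3.412863862396059
19.8 [ 0.60828223 -0.12484106  0.05602415] [0.4955114  7.80104014 3.64067673] 40.00159978866577 0.019742166712279918
```

```bash
python3 -m handwheel '[0.3,-3.5,0,0,0, 0,0,0,0,0, 0,0,0,0,0, 0,0,0,0,0]'; python3 m.py w5
```

```text
time: 20.2
tool_pos: [0.6086, -0.1282, 0.056]
tool_rot: [-3.14, -0.001, 0.086]
contact_force: [1.5, 7.4, 5.1]
opening: 0.0192
grip_force: 40.0
232 (np.int64(258), np.int64(297), np.float64(277.5))
236 (np.int64(254), np.int64(300), np.float64(277.0))
240 (np.int64(252), np.int64(302), np.float64(277.0))
243 (np.int64(251), np.int64(303), np.float64(277.0))
bar [-0.1778 -0.1778 -0.1779 -0.1779 -0.1779 -0.1779 -0.1779] flange [-0.1777 -0.1775 -0.1775 -0.1775] still to pull mm 0.4023083323186072
20.25 [ 0.60856723 -0.12824686  0.05603103] [1.15567703 7.76210802 4.01609265] 40.00180721282959 0.0193143577835706
```

```bash
python3 - <<'E'
from h import *
s=shot('side','side6');cv2.imwrite('pics/s6.png',cv2.resize(s[140:360,140:360],None,fx=2.5,fy=2.5))
E
```

```text
(no output)
```

View pics/s6.png

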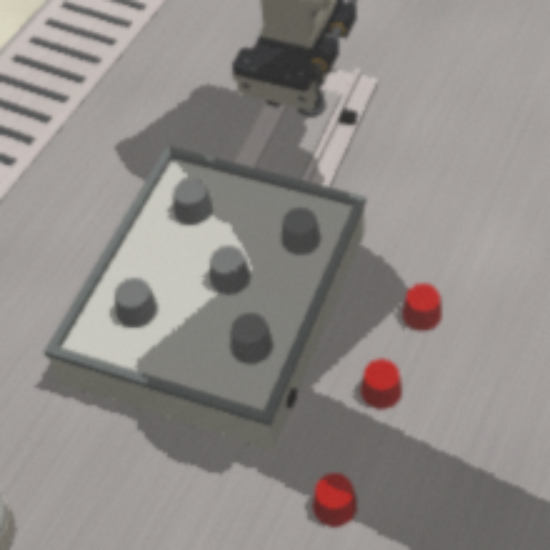

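All five stoppers stand spread out, at (190,202), (300,232), (228,270), (133,302) and (250,338). The gripper is holding the post at the mark, so I'm handing in.

```bash
python3 -c "
from cell import robot
print(robot.hand_in())"
```

```text
the job is handed in; nothing more can be done
None
```

The five stoppers stand in a single layer at least 25 mm apart, and I handed the job in at about 20 s with the gripper still holding the shutter post within about 0.5 mm of the index bars; the bottle, jar and beaker were not touched.

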